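# Fetch the hand stamp from behind the row of paint things

### The job

The hand stamp stands at the back of the wooden caddy behind a row of three containers. Move all three (cardboard tube, bottle and jar) upright into the grey side tray before touching the stamp, set the stamp upright in the middle of the ink pad while they wait there, then put each container back upright on the very spot in the caddy where it stood. Do not tip anything over, and leave the roll of tape and the glue stick in the caddy where they are.

Things in the scene. Friction and masses are not known exactly. Their poses are not given: they have to be found in the camera images.
- tube: Plain brown cardboard craft tube standing upright, open at the top, outside diameter 46 mm, height 110 mm, wall 4 mm, about 70 g. One of the three in the front row of the caddy; their order in the row changes. Origin: centre of its underside, z up. Can be gripped across the outside near the top.
- bottle: White plastic paint bottle standing upright, closed: round body diameter 50 mm up to 92 mm height, then a shoulder and a grey cap of diameter 25 mm, total height 120 mm, about 220 g. In the front row. Origin: centre of its underside, z up.
- jar: Closed glass jar standing upright, diameter 58 mm, height 105 mm; the top 17 mm is an aluminium lid of the same diameter; about 260 g. In the front row. Origin: centre of its underside, z up.
- stamp: Wooden hand stamp: flat rectangular base 36 mm (its x) by 56 mm (its y), 16 mm thick, with a round dark knob on top, 28 mm diameter between 24 and 49 mm height, total height 52 mm, about 90 g. Stands behind the front row (farther from the robot). Origin: centre of its underside, z up.
- caddy: Fixed plywood caddy, 180 mm (its x, away from the robot) by 300 mm (its y). Its floor is 8 mm above the table; walls 6 mm thick and 30 mm high at the back and both sides, none in front. The row of three stands along its y about 45 mm in front of its origin, about 88 mm apart. Origin: centre of its underside.
- side_tray: Fixed empty flat grey tray, 290 mm (its x) by 130 mm (its y), floor 4 mm above the table, rim 12 mm high and 4 mm thick all round; to the left or the right of the caddy. It holds the three containers in a line along its x, about 85 mm apart. Origin: centre of its underside.
- ink_pad: Fixed open ink pad: flat steel case 100 mm (its x) by 130 mm (its y) with a flat dark rubber pad whose surface is 14 mm above the table; on the other side of the caddy from the side tray. Origin: centre of its underside.
- tape: Bystander: pale roll of paper tape lying flat in a back corner of the caddy, outside diameter 52 mm, hole 32 mm, height 19 mm. Loose. Origin: centre of its underside.
- glue_stick: Bystander: white glue stick standing in the other back corner of the caddy, diameter 26 mm, height 85 mm. Loose. Origin: centre of its underside.
Not all that is in view belongs to the job. Leave any blue or orange look-alike of the bottle alone.

How it is judged:
By the outcome, as a careful person would: the job done as asked, in the order asked, and still so for the second after the job is handed in, with the robot touching nothing.
It also fails if it takes over 136 s, if anything falls off the work surface, if the arm or the gripper's body presses on something with over 40 N, if the wrist force passes 120 N, or if a joint passes its speed limit or range.

### The arm

A 6-joint arm with a two-finger parallel gripper is mounted at the origin on the work surface. World frame = base frame: x ahead of the robot, y to its left, z up, the work surface at z = 0. Lengths are in mm, angles in rad, forces in N, time in s.
With the tool pointing down it reaches from about 350 to 775 mm from the base axis. Payload 7.3 kg.
Tool frame: the origin (TCP) lies at the very end of the fingers, on their centre line; the grasp point (between the pads) lies 19 mm behind it; z points along the fingers, y is the line along which they close (so a half turn about z gives the same grasp; the last joint's range is limited). The gripper opens to 92 mm and grips with 3 to 60 N. Pads are 19 mm wide; open, the fingers measure 130 mm over their backs; the gripper's body (75 mm by 190 mm) begins 47 mm behind the grasp point.
Start: joints at [-1.326, 0.342, 1.524, -0, 1.275, -0.146], TCP at [200.011, -485.428, 226.741] pointing down, gripper open.
Joint ranges: [-2.53, 2.53], [-0.77, 2.02], [0.04, 2.7], [-1, 4.14], [0.28, 2.66], [-3.11, 3.11]. Speed limits (rad/s): [2.57, 2.57, 3.14, 3.14, 3.14, 3.14].

### API

Orientations are given as [roll, pitch, yaw] about the fixed x, y, z axes, in that order (R = Rz(yaw) Ry(pitch) Rx(roll)).
In Python, from plant import get_obs, vision, workorder gives the robot as it stands.
- The arm moves only by the shell command python3 -m pendant 'ROWS' [OPENING]. ROWS is a JSON object of lists of equal length, an entry for each row: "dp": the shift along the tool's x, y, z in m, a list of three; "rotation": the turn, a rotation vector about the tool's x, y, z in rad, a list of three. A call has 1 to 8 rows; each row is the pose to reach, as a shift and turn from the pose commanded when the call began, along the tool's axes at that moment; what a row does not reach only later rows make up. A row lasts 1/8 s, in which the tool goes at most 62.5 mm and 10.7 degrees, less where a joint would pass 70% of its speed; a pose out of reach is approached as far as the arm can. A call with a gripper value outside its range is refused whole. OPENING is the finger opening in m, from 0 to 0.0918, set as the call begins (- or left out, the last holds). The fingers move at their own pace and stop on an object; the grip force is fixed at half the most. Time passes only in rows, so rows that repeat a pose let the fingers close. It gives the time, the measured TCP pose, the force, the opening and the grip force at its end, in the units of the state.
- get_obs(): the state, without advancing time (a new reading comes with each control period).
- vision.capture(name): name is "scene" or "top"; returns a dict with "pixels" (480x640x3 uint8, red, green, blue), "vfov" (degrees; the focal length in pixels is half the picture's height over the tangent of half this angle, whatever the lens; pixels are square), "cx", "cy" (the principal point, pixels), "dist" ([k1, k2, p1, p2, k3] as OpenCV has them; the pictures are not rectified), "pose" (4x4, takes a point from camera to world coordinates). Camera axes: x right, y up, looking along -z (the intrinsics and any distortion apply to the point x, -y, -z); pixel columns grow to the right and rows downward; lengths in mm; the calibration is good to about 2 mm. A picture is of the moment at which its call begins. There is no depth.
- workorder.close_job(): hands the job in; it is judged then, once.
The state is a dict: "time": time; "joint_positions": joint angles; "dq": joint speeds; "tau": joint torques, N m; "tool_pos": TCP position; "tcp_rot": TCP orientation; "contact_force": force on the tool from outside, world axes, zero at the start; "moment": the same for the moment, N m; "grip_width": finger opening in mm; "finger_force": force on a finger pad.
Only numpy, scipy, OpenCV 4.12 (cv2) and the standard library are available. Lean on these libraries where they do the work, as an engineer would, in place of code of your own. Each camera call takes 0.05 s, during which the arm holds its last target. There are 200 camera calls.

## Working session

There is one attempt and no reset: what is moved stays moved. The work goes in short steps, Python scripts to look and compute and a shell command to move; the robot and the scene stay as the last step left them, time stands still between calls to the robot, and variables do not carry over. Pictures are saved under pics/ and viewed, at most 14 in all, crops included, and the job is handed in when it is done.

```bash
ls; mkdir -p pics; cat > h.py <<'E'
import numpy as np, cv2
from plant import get_obs, vision
def cap(n):
    return vision.capture(n)
def K(c):
    f=240/np.tan(np.radians(c['vfov']/2)); return np.array([[f,0,c['cx']],[0,f,c['cy']],[0,0,1.]])
def ray(c,uv,z):
    uv=np.array(uv,float).reshape(-1,1,2)
    n=cv2.undistortPoints(uv,K(c),np.array(c['dist'],float)).reshape(-1,2)
    P=np.array(c['pose']); d=np.c_[n[:,0],-n[:,1],-np.ones(len(n))]@P[:3,:3].T
    o=P[:3,3]; return o+d*((z-o[2])/d[:,2])[:,None]
def proj(c,X):
    P=np.array(c['pose']); q=(np.atleast_2d(X)-P[:3,3])@P[:3,:3]; q=q*[1,-1,-1]
    return cv2.projectPoints(q.reshape(-1,1,3),np.zeros(3),np.zeros(3),K(c),np.array(c['dist'],float))[0].reshape(-1,2)
def save(c,f): cv2.imwrite(f,cv2.cvtColor(c['pixels'],cv2.COLOR_RGB2BGR))
E
python3 - <<'E'
from h import *
import pickle
for n in("scene","top"):
    c=cap(n); save(c,f"pics/{n}0.png"); pickle.dump(c,open(n+".pkl","wb")); print(n,c['vfov'],c['cx'],c['cy'],c['dist'],np.round(c['pose'],3).tolist())
print(get_obs())
E
```

```text
pics
scene 44.390567134147894 314.1755566826302 241.64116039230143 [-0.15935791  0.          0.          0.          0.        ] [[0.834, -0.397, 0.382, 1013.633], [0.551, 0.595, -0.585, -650.423], [0.005, 0.699, 0.715, 850.029], [0.0, 0.0, 0.0, 1.0]]
top 47.67057665862377 312.4151632150499 226.57005859910376 [-0.1067211  0.         0.         0.         0.       ] [[-0.022, 0.999, -0.045, 535.327], [-0.999, -0.024, -0.024, -15.858], [-0.025, 0.045, 0.999, 1168.035], [0.0, 0.0, 0.0, 1.0]]
{'time': 0.1, 'joint_positions': array([-1.32604961e+00,  3.42654416e-01,  1.52488697e+00,  3.09732675e-06,
        1.27539339e+00, -1.46012389e-01]), 'dq': array([ 0.00065943, -0.00220855, -0.00187315,  0.00094107, -0.00151804,
       -0.00106839]), 'tau': array([ 1.77340215e-03, -4.32004988e+01, -2.44694370e+01,  7.18510081e-02,
        5.26590343e-02, -3.87635941e-05]), 'tool_pos': array([ 199.89840208, -485.08086283,  226.12579566]), 'tcp_rot': array([-3.14026524e+00, -1.98201481e-04,  3.90758070e-01]), 'contact_force': array([ 0.37703424, -0.158233  ,  0.46113664]), 'moment': array([ 0.04173074, -0.04783491, -0.00732961]), 'finger_force': 0.0, 'grip_width': 91.93911805080113}
```

View pics/top0.png

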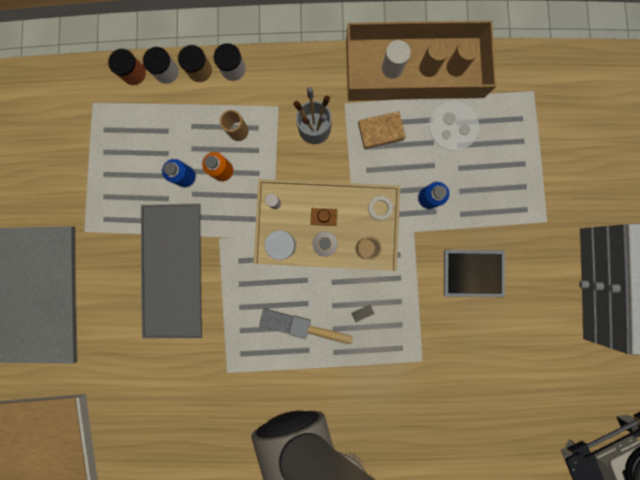

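View pics/scene0.png

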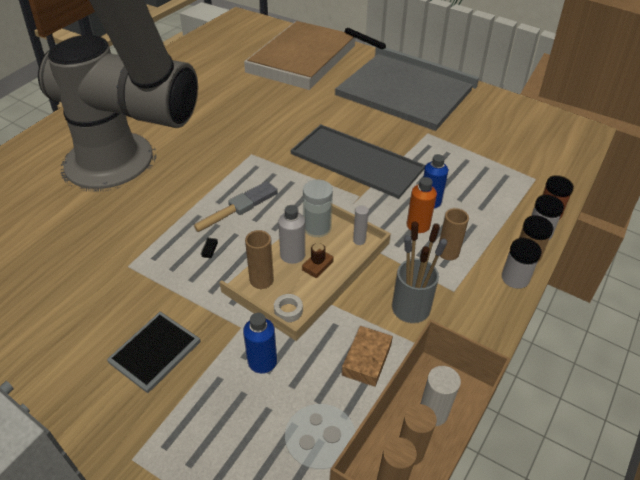

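The top view shows the caddy centred near (328,226), with the jar at (280,245), bottle (325,243), tube (368,247) and stamp (323,216). The side tray is on the left at (171,270) and the ink pad on the right at (474,273). I'll enlarge both views for edges.

```bash
python3 - <<'E'
from h import *
import pickle
t=pickle.load(open("top.pkl","rb"));s=pickle.load(open("scene.pkl","rb"))
def crop(c,x,y,w,h,k): return cv2.cvtColor(cv2.resize(c['pixels'][y:y+h,x:x+w],None,fx=k,fy=k,interpolation=cv2.INTER_CUBIC),cv2.COLOR_RGB2BGR)
cv2.imwrite("pics/c1.png",crop(t,250,175,160,105,5))
cv2.imwrite("pics/c2.png",crop(s,210,170,190,160,4)[:600,:800])
# tray, pad
for name,box,z,th in(("tray",(130,195,215,345),12,75),("pad",(435,240,515,305),14,None)):
    x0,y0,x1,y1=box; im=t['pixels'][y0:y1,x0:x1].astype(int)
    sat=im.max(2)-im.min(2); m=(sat<30)&(im.sum(2)<480)
    m=m.astype(np.uint8)
    if name=="tray": m&=(im.sum(2)<330).astype(np.uint8)
    cs=cv2.findContours(m,cv2.RETR_EXTERNAL,cv2.CHAIN_APPROX_NONE)[0]; q=max(cs,key=cv2.contourArea)[:,0]+[x0,y0]
    W=ray(t,q,z)[:,:2].astype(np.float32); print(name,cv2.minAreaRect(W),cv2.minAreaRect(q.astype(np.float32)))
E
```

```text
tray ((500.63543701171875, 316.59124755859375), (185.71156311035156, 286.7064514160156), 89.60658264160156) ((172.0, 270.5), (133.0, 84.0), 90.0)
pad ((481.0495300292969, -329.7992248535156), (129.3783416748047, 97.89656066894531), 88.3464584350586) ((474.0, 273.0), (46.0, 60.0), 90.0)
```

View pics/c1.png

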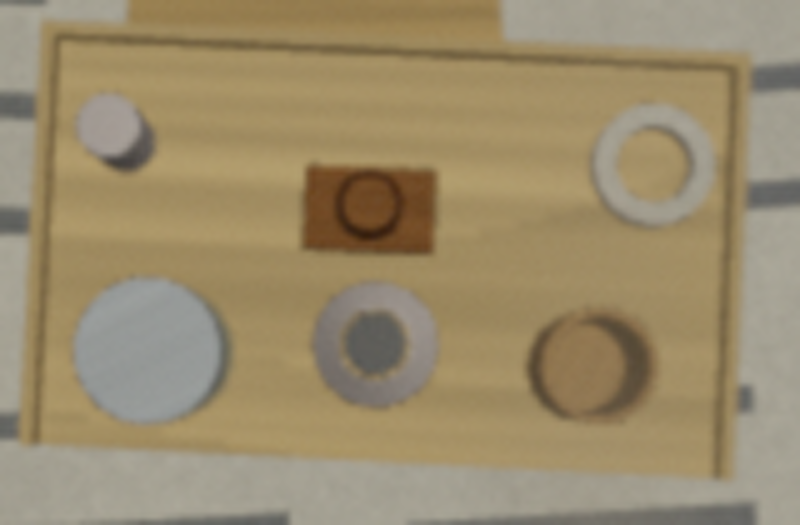

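View pics/c2.png

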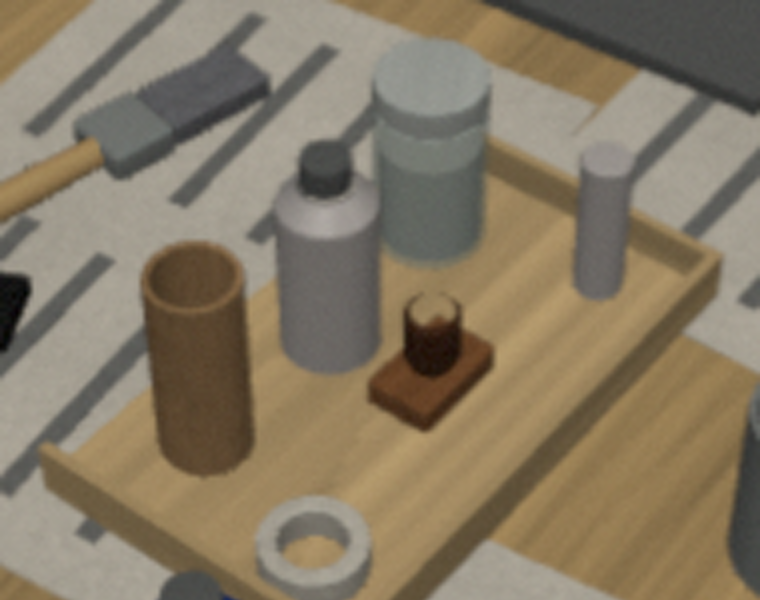

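```bash
cat > m.py <<'E'
from h import *
import pickle
t=pickle.load(open("top.pkl","rb"));s=pickle.load(open("scene.pkl","rb"))
T=lambda p:[(p[0]+.5)/5-.5+250,(p[1]+.5)/5-.5+175]
S=lambda p:[(p[0]+.5)/4-.5+210,(p[1]+.5)/4-.5+170]
for n,a,z,b in(("jar",(148,350),113,(431,80)),("cap",(374,342),128,(326,160)),("tube",(595.5,364),118,(195,277)),("knob",(369,204),60,(433,312))):
    A=ray(t,T(a),z)[0];B=ray(s,S(b),z)[0]; print(n,A.round(1),B.round(1))
print("bottle shoulder",ray(t,T((375,345)),100).round(1))
C=ray(t,[T(p) for p in((306,165),(436,170),(433,254),(302,247))],24)[:,:2];print("stamp",C.round(1).tolist(),C.mean(0))
print(cv2.minAreaRect(C.astype(np.float32)))
W=ray(t,[T(p) for p in((43,22),(750,55),(733,478),(20,442))],38)[:,:2];print("caddy",W.round(1).tolist(),W.mean(0))
d=W[0]-W[1];print("caddy yaw",np.degrees(np.arctan2(-d[0],d[1])))
im=t['pixels'].astype(int)
m=((im.max(2)-im.min(2)<30)&(im.sum(2)<330)).astype(np.uint8);m[:, :100]=0;m[:,215:]=0;m[:195]=0;m[350:]=0
m=cv2.morphologyEx(m,cv2.MORPH_OPEN,np.ones((15,15)))
q=max(cv2.findContours(m,0,1)[0],key=cv2.contourArea)[:,0]
print("tray",cv2.boundingRect(q),cv2.minAreaRect(ray(t,q,10)[:,:2].astype(np.float32)))
E
python3 m.py
```

```text
jar [549.7  74.8 113. ] [548.1  71.9 113. ]
cap [550.6 -13.2 128. ] [548.4 -15.7 128. ]
tube [540.3 -98.4 118. ] [ 537.7 -100.6  118. ]
knob [608.  -12.3  60. ] [605.9 -13.7  60. ]
bottle shoulder [[549.9 -13.5 100. ]]
stamp [[627.5, 14.1], [624.1, -40.8], [588.6, -38.6], [592.9, 16.5]] [608.30033973 -12.1937943 ]
((608.1064453125, -12.134164810180664), (55.304107666015625, 35.51399230957031), 86.39966583251953)
caddy [[689.4, 122.8], [668.1, -172.8], [492.1, -160.5], [513.6, 135.6]] [590.77678794 -18.71925227]
caddy yaw -4.1274293948104
tray (141, 204, 60, 134) ((500.41607666015625, 320.77447509765625), (130.6466522216797, 287.4029235839844), 89.34346008300781)
```

```bash
cat > go.py <<'E'
import sys; from h import *; from scipy.spatial.transform import Rotation as R
x,y,z,yaw=map(float,sys.argv[1:5]); o=get_obs()
A=R.from_euler('xyz',o['tcp_rot']); B=R.from_euler('xyz',[np.pi,0,np.radians(yaw)])
print('t',round(o['time'],2),'tcp',o['tool_pos'].round(1),'rpy',o['tcp_rot'].round(3),'grip',round(o['grip_width'],1),'F',o['contact_force'].round(1))
print('dp',(A.inv().apply(np.array([x,y,z])-o['tool_pos'])/1000).round(4),'rot',(A.inv()*B).as_rotvec().round(4))
E
python3 go.py 549 73.5 200 90; python3 - <<'E'
from m import *
print("blue",ray(t,[(172,168),(210,161)],120))
E
```

```text
t 0.1 tcp [ 199.9 -485.1  226.1] rpy [-3.14  -0.     0.391] grip 91.9 F [ 0.4 -0.2  0.5]
dp [ 0.5355 -0.3835  0.0267] rot [-1.10e-03 -1.00e-03 -1.18e+00]
jar [549.7  74.8 113. ] [548.1  71.9 113. ]
cap [550.6 -13.2 128. ] [548.4 -15.7 128. ]
tube [540.3 -98.4 118. ] [ 537.7 -100.6  118. ]
knob [608.  -12.3  60. ] [605.9 -13.7  60. ]
bottle shoulder [[549.9 -13.5 100. ]]
stamp [[627.5, 14.1], [624.1, -40.8], [588.6, -38.6], [592.9, 16.5]] [608.30033973 -12.1937943 ]
((608.1064453125, -12.134164810180664), (55.304107666015625, 35.51399230957031), 86.39966583251953)
caddy [[689.4, 122.8], [668.1, -172.8], [492.1, -160.5], [513.6, 135.6]] [590.77678794 -18.71925227]
caddy yaw -4.1274293948104
tray (141, 204, 60, 134) ((500.41607666015625, 320.77447509765625), (130.6466522216797, 287.4029235839844), 89.34346008300781)
blue [[705.0427974  283.40244893 120.        ]
 [716.49946646 207.33392201 120.        ]]
```

```bash
python3 -m pendant '{"dp":[[0.03,-0.02,0],[0.08,-0.058,0],[0.13,-0.095,0],[0.18,-0.13,0],[0.23,-0.165,0],[0.28,-0.2,0],[0.325,-0.23,0],[0.36,-0.255,0]],"rotation":[[0,0,-0.1],[0,0,-0.25],[0,0,-0.4],[0,0,-0.55],[0,0,-0.7],[0,0,-0.85],[0,0,-1.0],[0,0,-1.18]]}' 0.09; python3 go.py 549 73.5 200 90
```

```text
time: 1.1
tool_pos: [436.4, -110.5, 226.5]
tcp_rot: [-3.141, -0.0, 1.578]
contact_force: [0.0, -0.9, 0.7]
grip_width: 89.7
finger_force: 0.0
t 1.1 tcp [ 436.4 -110.5  226.5] rpy [-3.141 -0.     1.578] grip 89.7 F [ 0.  -0.9  0.7]
dp [0.1832 0.1138 0.0265] rot [-0.0002 -0.0001  0.0068]
```

```bash
python3 -m pendant '{"dp":[[0.04,0.025,0],[0.085,0.053,0.01],[0.13,0.08,0.02],[0.165,0.103,0.026],[0.183,0.1138,0.0265],[0.183,0.1138,0.0265],[0.183,0.1138,0.0265]],"rotation":[[0,0,0],[0,0,0],[0,0,0],[0,0,0.007],[0,0,0.007],[0,0,0.007],[0,0,0.007]]}'; python3 go.py 549 73.5 68 90; python3 - <<'E'
from h import *
save(cap("scene"),"pics/s1.png"); c=cap("top"); save(c,"pics/t1.png")
E
```

```text
time: 1.98
tool_pos: [549.1, 69.4, 200.3]
tcp_rot: [-3.141, 0.001, 1.563]
contact_force: [0.0, -0.8, -0.0]
grip_width: 90.1
finger_force: 0.0
t 1.98 tcp [549.1  69.4 200.3] rpy [-3.141e+00  1.000e-03  1.563e+00] grip 90.1 F [ 0.  -0.8 -0. ]
dp [ 4.100e-03 -1.000e-04  1.323e-01] rot [-0.0003  0.0006 -0.0076]
```

View pics/s1.png

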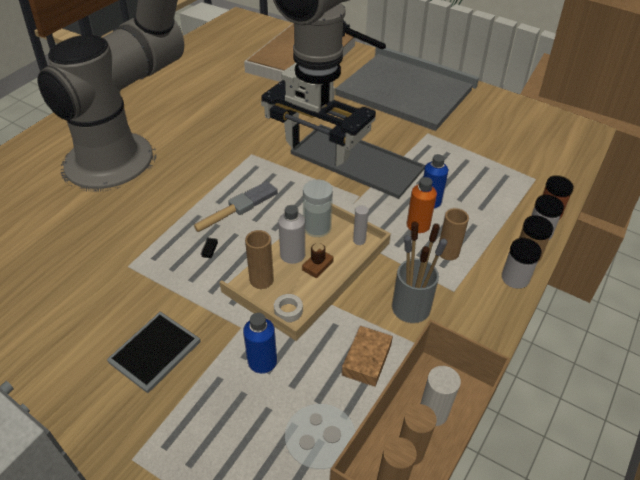

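The scene view shows the open gripper above the jar, with fingertips at about (297,148) and (342,162) and nothing disturbed. Descending.

```bash
python3 -c "
from h import *;import pickle
print(proj(pickle.load(open('scene.pkl','rb')),[[504,69.4,200],[594,69.4,200]]))"
python3 -m pendant '{"dp":[[0.004,0,0.02],[0.004,0,0.05],[0.004,0,0.08],[0.004,0,0.105],[0.004,0,0.122],[0.004,0,0.13],[0.004,0,0.132],[0.004,0,0.132]],"rotation":[[0,0,0],[0,0,0],[0,0,0],[0,0,0],[0,0,0],[0,0,0],[0,0,0],[0,0,0]]}'; python3 go.py 549 73.5 68 90
```

```text
[[297.07233222 145.92866177]
 [338.56134884 162.70334008]]
time: 3.08
tool_pos: [549.9, 74.2, 68.8]
tcp_rot: [3.141, 0.0, 1.563]
contact_force: [-0.9, -0.0, -0.0]
grip_width: 89.6
finger_force: 0.0
t 3.08 tcp [549.9  74.2  68.8] rpy [3.141 0.    1.563] grip 89.6 F [-0.9 -0.  -0. ]
dp [-0.0007 -0.0009  0.0008] rot [ 0.0011  0.0001 -0.0073]
```

```bash
python3 -m pendant '{"dp":[[0,0,0],[0,0,0],[0,0,0],[0,0,0],[0,0,0],[0,0,0]],"rotation":[[0,0,0],[0,0,0],[0,0,0],[0,0,0],[0,0,0],[0,0,0]]}' 0.04
```

```text
time: 3.82
tool_pos: [549.4, 74.5, 68.2]
tcp_rot: [-3.141, 0.0, 1.564]
contact_force: [-1.1, -0.2, 1.8]
grip_width: 57.7
finger_force: 29.9
```

```bash
python3 -m pendant '{"dp":[[0,0,-0.015],[0,0,-0.04],[0,0,-0.07],[0.01,0,-0.09],[0.03,0.005,-0.1],[0.06,0.01,-0.1],[0.09,0.012,-0.1],[0.12,0.015,-0.1]],"rotation":[[0,0,0],[0,0,0],[0,0,0],[0,0,-0.05],[0,0,-0.15],[0,0,-0.28],[0,0,-0.42],[0,0,-0.56]]}'; python3 go.py 580 320 120 180
```

```text
time: 4.82
tool_pos: [565.6, 195.3, 169.1]
tcp_rot: [3.141, 0.0, 2.128]
contact_force: [-0.2, 1.3, -2.2]
grip_width: 57.8
finger_force: 29.9
t 4.83 tcp [565.6 195.3 169.1] rpy [3.141 0.    2.128] grip 57.8 F [-0.2  1.3 -2.2]
dp [0.0982 0.0782 0.0491] rot [ 5.0000e-04  8.0000e-04 -1.0134e+00]
```

```bash
python3 -m pendant '{"dp":[[0.02,0.015,0],[0.04,0.03,0],[0.06,0.047,0],[0.08,0.063,0.01],[0.09,0.073,0.025],[0.098,0.078,0.04],[0.098,0.078,0.049],[0.098,0.078,0.049]],"rotation":[[0,0,-0.14],[0,0,-0.3],[0,0,-0.46],[0,0,-0.62],[0,0,-0.78],[0,0,-0.92],[0,0,-1.013],[0,0,-1.013]]}'; python3 go.py 580 320 66 180
```

```text
time: 5.82
tool_pos: [579.9, 318.7, 118.8]
tcp_rot: [-3.141, -0.001, 3.136]
contact_force: [-0.1, 0.7, -2.2]
grip_width: 58.0
finger_force: 29.9
t 5.83 tcp [579.9 318.7 118.8] rpy [-3.141e+00 -1.000e-03  3.136e+00] grip 58.0 F [-0.1  0.7 -2.2]
dp [-0.0002  0.0014  0.0528] rot [-0.0007 -0.0013 -0.0055]
```

```bash
python3 -m pendant '{"dp":[[0,0.001,0.015],[0,0.001,0.032],[0,0.001,0.044],[0,0.001,0.050],[0,0.001,0.053],[0,0.001,0.054],[0,0.001,0.054]],"rotation":[[0,0,0],[0,0,0],[0,0,0],[0,0,0],[0,0,0],[0,0,0],[0,0,0]]}'
```

```text
time: 6.7
tool_pos: [580.5, 319.8, 65.6]
tcp_rot: [3.141, 0.001, 3.137]
contact_force: [-0.7, 0.4, -2.2]
grip_width: 57.8
finger_force: 29.9
```

```bash
python3 -m pendant '{"dp":[[0,0,0],[0,0,0],[0,0,0],[0,0,0],[0,0,-0.03],[0,0,-0.07],[0,0,-0.11],[0,0,-0.12]],"rotation":[[0,0,0],[0,0,0],[0,0,0],[0,0,0],[0,0,0],[0,0,0],[0,0,0],[0,0,0]]}' 0.088;python3 go.py 549.5 -14.5 190 90
```

```text
time: 7.7
tool_pos: [581.5, 320.3, 188.5]
tcp_rot: [3.139, 0.005, 3.137]
contact_force: [-0.0, 0.2, -0.2]
grip_width: 87.9
finger_force: 0.0
t 7.7 tcp [581.5 320.3 188.5] rpy [3.139 0.005 3.137] grip 87.9 F [-0.   0.2 -0.2]
dp [ 0.0304 -0.3349 -0.0024] rot [0.0057 0.0024 1.566 ]
```

```bash
python3 -m pendant '{"dp":[[0.003,-0.025,0],[0.007,-0.065,0],[0.011,-0.11,0],[0.015,-0.155,0],[0.019,-0.2,0],[0.023,-0.24,0],[0.027,-0.275,0],[0.03,-0.3,0]],"rotation":[[0,0,0.12],[0,0,0.3],[0,0,0.48],[0,0,0.66],[0,0,0.84],[0,0,1.02],[0,0,1.2],[0,0,1.38]]}';python3 go.py 549.5 -14.5 130 90
```

```text
time: 8.7
tool_pos: [548.0, 18.4, 184.1]
tcp_rot: [-3.14, -0.0, 1.75]
contact_force: [0.1, -0.1, 0.7]
grip_width: 87.8
finger_force: 0.0
t 8.7 tcp [548.   18.4 184.1] rpy [-3.14 -0.    1.75] grip 87.8 F [ 0.1 -0.1  0.7]
dp [-0.0326 -0.0043  0.0541] rot [-2.00e-03 -1.00e-04  1.79e-01]
```

```bash
python3 -m pendant '{"dp":[[-0.015,-0.002,0],[-0.028,-0.004,0.01],[-0.0326,-0.0043,0.03],[-0.0326,-0.0043,0.05],[-0.0326,-0.0043,0.054],[-0.0326,-0.0043,0.054]],"rotation":[[0,0,0.1],[0,0,0.178],[0,0,0.178],[0,0,0.178],[0,0,0.178],[0,0,0.178]]}';python3 go.py 549.5 -14.5 69 90; python3 - <<'E'
from h import *
c=cap("scene"); cv2.imwrite("pics/s2.png",cv2.cvtColor(cv2.resize(c['pixels'][90:330,200:460],None,fx=2.3,fy=2.3),4))
E
```

```text
time: 9.45
tool_pos: [550.5, -12.9, 130.9]
tcp_rot: [-3.141, -0.0, 1.579]
contact_force: [0.6, -0.4, -0.4]
grip_width: 88.0
finger_force: 0.0
t 9.45 tcp [550.5 -12.9 130.9] rpy [-3.141 -0.     1.579] grip 88.0 F [ 0.6 -0.4 -0.4]
dp [-0.0016 -0.0009  0.0619] rot [-0.0009 -0.0001  0.0081]
```

View pics/s2.png

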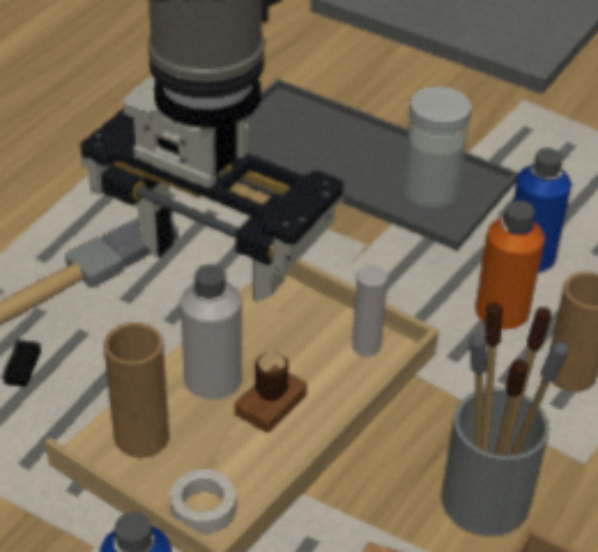

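The jar stands upright in the tray (crop px 435,150) and the fingers straddle the bottle's line, clear of the stamp. Descending on the bottle.

```bash
python3 -m pendant '{"dp":[[-0.0015,-0.001,0.01],[-0.0015,-0.001,0.025],[-0.0015,-0.001,0.04],[-0.0015,-0.001,0.052],[-0.0015,-0.001,0.059],[-0.0015,-0.001,0.062],[-0.0015,-0.001,0.062]],"rotation":[[0,0,0],[0,0,0],[0,0,0],[0,0,0],[0,0,0],[0,0,0],[0,0,0]]}' 0.072
```

```text
time: 10.38
tool_pos: [549.8, -14.5, 69.2]
tcp_rot: [3.141, 0.0, 1.579]
contact_force: [-1.1, -0.3, -0.9]
grip_width: 72.2
finger_force: 0.0
```

```bash
python3 -m pendant '{"dp":[[0,0,0],[0,0,0],[0,0,0],[0,0,0],[0,0,0]],"rotation":[[0,0,0],[0,0,0],[0,0,0],[0,0,0],[0,0,0]]}' 0.03
```

```text
time: 11.0
tool_pos: [549.7, -14.5, 69.4]
tcp_rot: [3.141, 0.0, 1.579]
contact_force: [-1.2, -0.7, 2.3]
grip_width: 49.4
finger_force: 30.0
```

```bash
python3 -m pendant '{"dp":[[0,0,-0.02],[0,0,-0.05],[0,0,-0.08],[0.015,0,-0.095],[0.045,-0.007,-0.1],[0.085,-0.014,-0.1],[0.125,-0.02,-0.1],[0.165,-0.027,-0.1]],"rotation":[[0,0,0],[0,0,0],[0,0,0],[0,0,-0.1],[0,0,-0.25],[0,0,-0.4],[0,0,-0.56],[0,0,-0.72]]}'; python3 go.py 495 320 120 180
```

```text
time: 12.0
tool_pos: [520.8, 151.5, 168.7]
tcp_rot: [-3.141, -0.0, 2.304]
contact_force: [-0.3, -0.6, -2.6]
grip_width: 49.0
finger_force: 30.0
t 12.0 tcp [520.8 151.5 168.7] rpy [-3.141 -0.     2.304] grip 49.0 F [-0.3 -0.6 -2.6]
dp [0.1425 0.0936 0.0487] rot [-4.000e-04 -6.000e-04 -8.378e-01]
```

```bash
python3 -m pendant '{"dp":[[0.033,0.022,0],[0.066,0.043,0],[0.095,0.062,0],[0.12,0.079,0.005],[0.135,0.089,0.018],[0.1425,0.0936,0.035],[0.1425,0.0936,0.047],[0.1425,0.0936,0.0487]],"rotation":[[0,0,-0.16],[0,0,-0.32],[0,0,-0.48],[0,0,-0.62],[0,0,-0.75],[0,0,-0.838],[0,0,-0.838],[0,0,-0.838]]}'; python3 go.py 495 320 65.5 180
```

```text
time: 13.0
tool_pos: [495.9, 318.3, 119.3]
tcp_rot: [-3.14, -0.002, 3.135]
contact_force: [0.3, -0.4, -2.7]
grip_width: 49.5
finger_force: 30.0
t 13.0 tcp [495.9 318.3 119.3] rpy [-3.140e+00 -2.000e-03  3.135e+00] grip 49.5 F [ 0.3 -0.4 -2.7]
dp [0.0008 0.0018 0.0538] rot [-0.0013 -0.0022 -0.0067]
```

```bash
python3 -m pendant '{"dp":[[0,0.001,0.015],[0,0.001,0.032],[0,0.001,0.044],[0,0.001,0.050],[0,0.001,0.0525],[0,0.001,0.0535],[0,0.001,0.0535]],"rotation":[[0,0,0],[0,0,0],[0,0,0],[0,0,0],[0,0,0],[0,0,0],[0,0,0]]}'
```

```text
time: 13.88
tool_pos: [496.6, 320.1, 67.4]
tcp_rot: [3.141, 0.001, 3.137]
contact_force: [0.3, -0.1, -2.6]
grip_width: 48.9
finger_force: 30.0
```

```bash
python3 -m pendant '{"dp":[[0,0,0],[0,0,0],[0,0,0],[0,0,0],[0,0,-0.03],[0,0,-0.07],[0,0,-0.11],[0,0,-0.12]],"rotation":[[0,0,0],[0,0,0],[0,0,0],[0,0,0],[0,0,0],[0,0,0],[0,0,0],[0,0,0]]}' 0.085;python3 go.py 539 -99.5 185 90
```

```text
time: 14.88
tool_pos: [497.6, 320.6, 189.8]
tcp_rot: [3.139, 0.005, 3.137]
contact_force: [0.1, 0.2, -0.5]
grip_width: 85.1
finger_force: 0.0
t 14.88 tcp [497.6 320.6 189.8] rpy [3.139 0.005 3.137] grip 85.1 F [ 0.1  0.2 -0.5]
dp [-0.0434 -0.4199  0.0041] rot [0.0055 0.002  1.5661]
```

```bash
python3 -m pendant '{"dp":[[-0.003,-0.025,0],[-0.008,-0.07,0],[-0.014,-0.125,0],[-0.02,-0.18,0],[-0.026,-0.235,0],[-0.032,-0.29,0],[-0.037,-0.345,0],[-0.04,-0.385,0]],"rotation":[[0,0,0.12],[0,0,0.3],[0,0,0.48],[0,0,0.66],[0,0,0.84],[0,0,1.02],[0,0,1.2],[0,0,1.38]]}';python3 go.py 539 -99.5 130 90; python3 - <<'E'
from h import *
c=cap("scene"); cv2.imwrite("pics/s3.png",cv2.cvtColor(cv2.resize(c['pixels'][60:320,210:480],None,fx=2.2,fy=2.2),4))
E
```

```text
time: 15.88
tool_pos: [534.0, -67.4, 185.8]
tcp_rot: [-3.14, -0.0, 1.749]
contact_force: [0.8, 0.8, 0.5]
grip_width: 85.2
finger_force: 0.0
t 15.88 tcp [534.  -67.4 185.8] rpy [-3.14  -0.     1.749] grip 85.2 F [0.8 0.8 0.5]
dp [-0.0325 -0.0007  0.0558] rot [-0.0017 -0.0003  0.1787]
```

View pics/s3.png

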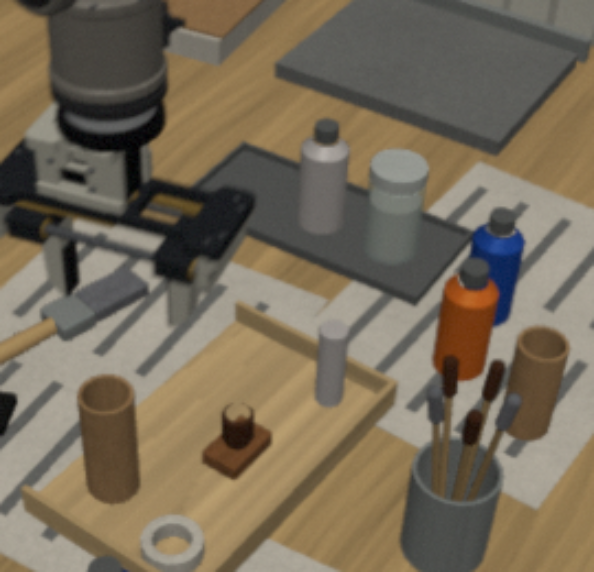

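The jar (395,205) and bottle (325,180) stand upright in the tray, and the stamp is undisturbed. Next is the tube.

```bash
python3 -m pendant '{"dp":[[-0.015,0,0],[-0.028,0,0.01],[-0.0325,-0.0007,0.03],[-0.0325,-0.0007,0.055],[-0.0325,-0.0007,0.08],[-0.0325,-0.0007,0.105],[-0.0325,-0.0007,0.115],[-0.0325,-0.0007,0.1165]],"rotation":[[0,0,0.1],[0,0,0.178],[0,0,0.178],[0,0,0.178],[0,0,0.178],[0,0,0.178],[0,0,0.178],[0,0,0.178]]}' 0.072;python3 go.py 539 -99.5 69 90
```

```text
time: 16.92
tool_pos: [539.5, -97.1, 69.8]
tcp_rot: [-3.14, -0.0, 1.579]
contact_force: [-0.2, 0.4, 0.7]
grip_width: 72.0
finger_force: 0.0
t 16.93 tcp [539.5 -97.1  69.8] rpy [-3.14  -0.     1.579] grip 72.0 F [-0.2  0.4  0.7]
dp [-0.0024 -0.0005  0.0008] rot [-0.0015 -0.0004  0.0083]
```

```bash
python3 -m pendant '{"dp":[[-0.002,0,0],[-0.002,0,0],[-0.002,0,0]],"rotation":[[0,0,0],[0,0,0],[0,0,0]]}'; python3 -m pendant '{"dp":[[0,0,0],[0,0,0],[0,0,0],[0,0,0],[0,0,0]],"rotation":[[0,0,0],[0,0,0],[0,0,0],[0,0,0],[0,0,0]]}' 0.03
```

```text
time: 17.3
tool_pos: [540.2, -99.4, 71.1]
tcp_rot: [3.14, 0.0, 1.579]
contact_force: [-0.3, 1.0, 0.1]
grip_width: 71.9
finger_force: 0.0
time: 17.92
tool_pos: [539.9, -99.3, 70.5]
tcp_rot: [-3.142, 0.0, 1.579]
contact_force: [-1.1, -0.6, 0.2]
grip_width: 45.4
finger_force: 29.9
```

```bash
python3 -m pendant '{"dp":[[0,0,-0.02],[0,0,-0.05],[0,0,-0.08],[0.015,-0.005,-0.095],[0.05,-0.015,-0.1],[0.1,-0.03,-0.1],[0.15,-0.046,-0.1],[0.2,-0.062,-0.1]],"rotation":[[0,0,0],[0,0,0],[0,0,0],[0,0,-0.1],[0,0,-0.25],[0,0,-0.4],[0,0,-0.56],[0,0,-0.72]]}'; python3 go.py 410 320 120 180
```

```text
time: 18.92
tool_pos: [475.6, 101.6, 170.5]
tcp_rot: [3.141, 0.0, 2.304]
contact_force: [0.3, 0.4, -0.6]
grip_width: 45.2
finger_force: 29.9
t 18.93 tcp [475.6 101.6 170.5] rpy [3.141 0.    2.304] grip 45.2 F [ 0.3  0.4 -0.6]
dp [0.2062 0.0973 0.0505] rot [ 1.00e-04  1.00e-04 -8.38e-01]
```

```bash
python3 -m pendant '{"dp":[[0.045,0.021,0],[0.09,0.042,0],[0.13,0.061,0],[0.165,0.078,0.005],[0.19,0.09,0.018],[0.2062,0.0973,0.035],[0.2062,0.0973,0.047],[0.2062,0.0973,0.05]],"rotation":[[0,0,-0.16],[0,0,-0.32],[0,0,-0.48],[0,0,-0.62],[0,0,-0.75],[0,0,-0.838],[0,0,-0.838],[0,0,-0.838]]}'; python3 go.py 410 320 66.5 180
```

```text
time: 19.92
tool_pos: [411.5, 318.1, 119.6]
tcp_rot: [-3.14, -0.001, 3.135]
contact_force: [1.3, 0.1, -1.5]
grip_width: 45.4
finger_force: 29.9
t 19.93 tcp [411.5 318.1 119.6] rpy [-3.140e+00 -1.000e-03  3.135e+00] grip 45.4 F [ 1.3  0.1 -1.5]
dp [0.0014 0.002  0.0531] rot [-0.0013 -0.0015 -0.0066]
```

```bash
python3 -m pendant '{"dp":[[0,0.001,0.015],[0,0.001,0.032],[0,0.001,0.044],[0,0.001,0.050],[0,0.001,0.0525],[0,0.001,0.0533],[0,0.001,0.0533]],"rotation":[[0,0,0],[0,0,0],[0,0,0],[0,0,0],[0,0,0],[0,0,0],[0,0,0]]}'
```

```text
time: 20.8
tool_pos: [412.0, 320.0, 67.5]
tcp_rot: [3.141, 0.001, 3.137]
contact_force: [0.5, -0.6, -0.4]
grip_width: 45.3
finger_force: 29.9
```

```bash
python3 -m pendant '{"dp":[[0,0,0],[0,0,0],[0,0,0],[0,0,0],[0,0,-0.03],[0,0,-0.07],[0,0,-0.11],[0,0,-0.12]],"rotation":[[0,0,0],[0,0,0],[0,0,0],[0,0,0],[0,0,0],[0,0,0],[0,0,0],[0,0,0]]}' 0.06;python3 go.py 607 -13 120 177
```

```text
time: 21.8
tool_pos: [412.8, 320.5, 189.8]
tcp_rot: [3.139, 0.004, 3.137]
contact_force: [0.5, -0.5, 0.2]
grip_width: 59.9
finger_force: 0.0
t 21.8 tcp [412.8 320.5 189.8] rpy [3.139 0.004 3.137] grip 59.9 F [ 0.5 -0.5  0.2]
dp [-0.1955 -0.3328  0.0698] rot [0.0025 0.0042 0.0476]
```

```bash
python3 -m pendant '{"dp":[[-0.012,-0.02,0],[-0.036,-0.06,0],[-0.064,-0.108,0],[-0.092,-0.156,0],[-0.12,-0.204,0],[-0.148,-0.252,0],[-0.17,-0.29,0],[-0.185,-0.315,0]],"rotation":[[0,0,0.12],[0,0,0.3],[0,0,0.48],[0,0,0.66],[0,0,0.84],[0,0,1.02],[0,0,1.2],[0,0,1.38]]}';python3 go.py 607 -13.5 85 90
python3 - <<'E'
from h import *
c=cap("scene"); im=c['pixels'][:,:250].astype(int)
m=(im.sum(2)<110).astype(np.uint8); m[:300]=0; m[390:]=0; m[:,:100]=0;m[:,205:]=0
for q in cv2.findContours(m,0,1)[0]:
    if cv2.contourArea(q)>300:
        print("scene pad",cv2.minAreaRect(ray(c,q[:,0],14)[:,:2].astype(np.float32)))
import pickle
t=pickle.load(open("top.pkl","rb")); im=t['pixels'].astype(int)
m=(im.sum(2)<150).astype(np.uint8); m[:245]=0;m[300:]=0;m[:,:440]=0;m[:,510:]=0
for q in cv2.findContours(m,0,1)[0]:
    if cv2.contourArea(q)>300: print("top pad",cv2.minAreaRect(ray(t,q[:,0],14)[:,:2].astype(np.float32)))
E
```

```text
time: 22.8
tool_pos: [595.5, 1.9, 185.7]
tcp_rot: [-3.14, -0.0, 1.749]
contact_force: [0.1, 0.3, -0.6]
grip_width: 60.5
finger_force: 0.0
t 22.8 tcp [595.5   1.9 185.7] rpy [-3.14  -0.     1.749] grip 60.5 F [ 0.1  0.3 -0.6]
dp [-0.0172  0.0088  0.1007] rot [-0.002  -0.0002  0.1783]
scene pad ((477.68695068359375, -332.405029296875), (114.18267059326172, 84.9073486328125), 87.8476791381836)
top pad ((480.9015808105469, -330.77294921875), (109.96234893798828, 80.66456604003906), 88.36328125)
```

```bash
python3 -m pendant '{"dp":[[-0.01,0.005,0.01],[-0.0172,0.0088,0.03],[-0.0172,0.0088,0.055],[-0.0172,0.0088,0.08],[-0.0172,0.0088,0.097],[-0.0172,0.0088,0.1],[-0.0172,0.0088,0.1]],"rotation":[[0,0,0.1],[0,0,0.178],[0,0,0.178],[0,0,0.178],[0,0,0.178],[0,0,0.178],[0,0,0.178]]}';python3 go.py 607 -13.5 28 90
python3 - <<'E'
from h import *
c=cap("scene"); cv2.imwrite("pics/s4.png",cv2.cvtColor(cv2.resize(c['pixels'][130:310,210:410],None,fx=3,fy=3),4))
E
```

```text
time: 23.72
tool_pos: [607.3, -11.3, 87.5]
tcp_rot: [3.141, 0.0, 1.579]
contact_force: [-0.3, 0.0, -0.5]
grip_width: 60.0
finger_force: 0.0
t 23.73 tcp [607.3 -11.3  87.5] rpy [3.141 0.    1.579] grip 60.0 F [-0.3  0.  -0.5]
dp [-0.0022 -0.0004  0.0595] rot [0.0005 0.0002 0.0082]
```

View pics/s4.png

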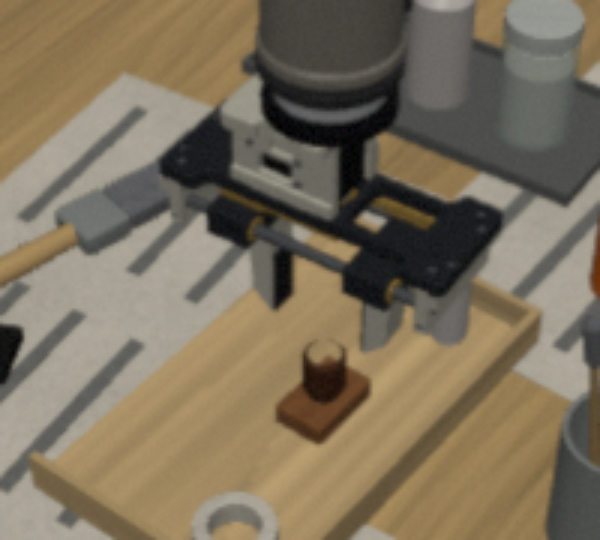

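The fingers straddle the knob (crop px 325,350), with the glue stick behind and clear. Descending.

```bash
python3 -m pendant '{"dp":[[-0.002,0,0.01],[-0.002,0,0.025],[-0.002,0,0.04],[-0.002,0,0.052],[-0.002,0,0.057],[-0.002,0,0.0585],[-0.002,0,0.0585]],"rotation":[[0,0,0],[0,0,0],[0,0,0],[0,0,0],[0,0,0],[0,0,0],[0,0,0]]}'; python3 -m pendant '{"dp":[[0,0,0],[0,0,0],[0,0,0],[0,0,0],[0,0,0],[0,0,0]],"rotation":[[0,0,0],[0,0,0],[0,0,0],[0,0,0],[0,0,0],[0,0,0]]}' 0.015
```

```text
time: 24.65
tool_pos: [607.4, -13.3, 29.0]
tcp_rot: [3.141, 0.0, 1.579]
contact_force: [-0.1, 0.2, -0.2]
grip_width: 60.0
finger_force: 0.0
time: 25.4
tool_pos: [607.1, -13.3, 28.8]
tcp_rot: [3.142, 0.0, 1.579]
contact_force: [-1.2, -0.1, 0.9]
grip_width: 27.5
finger_force: 30.0
```

```bash
python3 -m pendant '{"dp":[[0,0,-0.02],[0,0,-0.05],[-0.01,-0.004,-0.075],[-0.045,-0.018,-0.09],[-0.095,-0.038,-0.09],[-0.145,-0.058,-0.09],[-0.195,-0.078,-0.09],[-0.24,-0.096,-0.09]],"rotation":[[0,0,0],[0,0,0],[0,0,0],[0,0,0],[0,0,0],[0,0,0],[0,0,0],[0,0,0]]}'; python3 go.py 479.3 -331.6 70 90
```

```text
time: 26.4
tool_pos: [512.1, -255.7, 118.6]
tcp_rot: [-3.142, 0.0, 1.578]
contact_force: [0.3, 0.3, -0.4]
grip_width: 27.4
finger_force: 30.0
t 26.4 tcp [ 512.1 -255.7  118.6] rpy [-3.142  0.     1.578] grip 27.4 F [ 0.3  0.3 -0.4]
dp [-0.0757 -0.0333  0.0486] rot [-0.0001  0.0001  0.0076]
```

```bash
python3 -m pendant '{"dp":[[-0.035,-0.015,0],[-0.062,-0.027,0.01],[-0.0757,-0.0333,0.028],[-0.0757,-0.0333,0.044],[-0.0757,-0.0333,0.0486],[-0.0757,-0.0333,0.0486],[-0.0757,-0.0333,0.0486]],"rotation":[[0,0,0],[0,0,0],[0,0,0],[0,0,0],[0,0,0],[0,0,0],[0,0,0]]}'; python3 go.py 479.3 -331.6 35.5 90
```

```text
time: 27.28
tool_pos: [481.0, -329.6, 70.7]
tcp_rot: [3.141, 0.001, 1.58]
contact_force: [-1.1, -0.3, -1.8]
grip_width: 27.4
finger_force: 30.0
t 27.27 tcp [ 481.  -329.6   70.7] rpy [3.141e+00 1.000e-03 1.580e+00] grip 27.4 F [-1.1 -0.3 -1.8]
dp [-0.002  -0.0018  0.0352] rot [0.0008 0.0007 0.0091]
```

```bash
python3 -m pendant '{"dp":[[-0.002,-0.0015,0.01],[-0.002,-0.0015,0.02],[-0.002,-0.0015,0.028],[-0.002,-0.0015,0.033],[-0.002,-0.0015,0.0345],[-0.002,-0.0015,0.0345],[-0.002,-0.0015,0.0345]],"rotation":[[0,0,0],[0,0,0],[0,0,0],[0,0,0],[0,0,0],[0,0,0],[0,0,0]]}'; python3 go.py 479.3 -331.6 35.5 90
python3 - <<'E'
from h import *
c=cap("scene"); cv2.imwrite("pics/s5.png",cv2.cvtColor(cv2.resize(c['pixels'][260:420,80:260],None,fx=3,fy=3),4))
E
```

```text
time: 28.15
tool_pos: [479.0, -332.2, 35.9]
tcp_rot: [3.141, 0.001, 1.579]
contact_force: [-0.2, 0.0, -0.2]
grip_width: 26.9
finger_force: 30.0
t 28.15 tcp [ 479.  -332.2   35.9] rpy [3.141e+00 1.000e-03 1.579e+00] grip 26.9 F [-0.2  0.  -0.2]
dp [0.0006 0.0003 0.0004] rot [0.0005 0.0005 0.008 ]
```

View pics/s5.png

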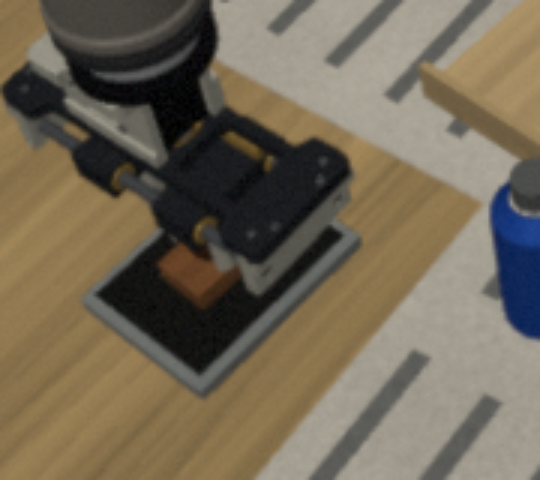

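The stamp is on the pad under the gripper (base corner at crop px 203,303), flat, roughly central. I'll lower it 1 mm, release and lift.

```bash
python3 -m pendant '{"dp":[[0,0,0.0008],[0,0,0.0008]],"rotation":[[0,0,0],[0,0,0]]}'; python3 -m pendant '{"dp":[[0,0,0],[0,0,0],[0,0,0],[0,0,0],[0,0,-0.025],[0,0,-0.06],[0,0,-0.1],[0,0,-0.15]],"rotation":[[0,0,0],[0,0,0],[0,0,0],[0,0,0],[0,0,0],[0,0,0],[0,0,0],[0,0,0]]}' 0.06;python3 go.py 410 320 190 180
```

```text
time: 28.45
tool_pos: [478.9, -332.0, 34.9]
tcp_rot: [3.142, 0.0, 1.579]
contact_force: [0.3, -0.6, -0.3]
grip_width: 27.1
finger_force: 30.0
time: 29.45
tool_pos: [478.3, -331.6, 185.4]
tcp_rot: [-3.14, -0.001, 1.579]
contact_force: [0.8, -0.6, 0.7]
grip_width: 59.6
finger_force: 0.0
t 29.45 tcp [ 478.3 -331.6  185.4] rpy [-3.140e+00 -1.000e-03  1.579e+00] grip 59.6 F [ 0.8 -0.6  0.7]
dp [ 0.6521 -0.0631 -0.0037] rot [-1.0000e-04 -2.1000e-03 -1.5628e+00]
```

```bash
python3 -m pendant '{"dp":[[0.03,-0.003,-0.005],[0.08,-0.008,-0.01],[0.135,-0.013,-0.01],[0.19,-0.018,-0.01],[0.25,-0.023,-0.01],[0.31,-0.03,-0.01],[0.37,-0.036,-0.01],[0.42,-0.04,-0.01]],"rotation":[[0,0,-0.12],[0,0,-0.3],[0,0,-0.48],[0,0,-0.66],[0,0,-0.84],[0,0,-1.0],[0,0,-1.15],[0,0,-1.3]]}' 0.085;python3 go.py 410 320 190 180
python3 - <<'E'
from h import *
import pickle
c=cap("scene"); t=cap("top"); save(t,"pics/t6.png"); pickle.dump((c,t),open("st6.pkl","wb"))
a=c['pixels'][280:400,90:230];b=t['pixels'][170:350,130:270]
b2=t['pixels'][235:315,430:520]
R=lambda i,k:cv2.cvtColor(cv2.resize(i,None,fx=k,fy=k,interpolation=2),4)
o=np.zeros((600,800,3),np.uint8)
for i,(x,y) in((R(a,2.8),(0,0)),(R(b2,3.2),(0,340)),(R(b,2.8),(400,0))): o[y:y+i.shape[0],x:x+i.shape[1]]=i[:600-y,:800-x]
cv2.imwrite("pics/m6.png",o)
E
```

```text
time: 30.45
tool_pos: [434.9, 89.7, 195.1]
tcp_rot: [3.141, 0.001, 2.884]
contact_force: [0.6, -0.1, 0.2]
grip_width: 85.2
finger_force: 0.0
t 30.45 tcp [434.9  89.7 195.1] rpy [3.141e+00 1.000e-03 2.884e+00] grip 85.2 F [ 0.6 -0.1  0.2]
dp [0.0827 0.2164 0.0051] rot [ 2.000e-04  7.000e-04 -2.573e-01]
```

View pics/m6.png

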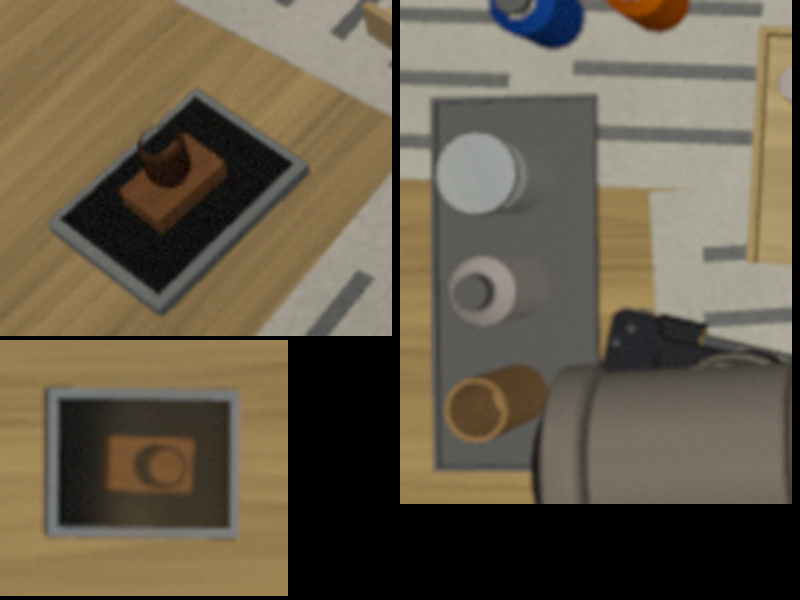

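The stamp stands upright and central on the pad, and all three containers are upright in the tray. I'll return them in reverse order, starting with the tube.

```bash
python3 -m pendant '{"dp":[[0.015,0.04,0],[0.035,0.09,0],[0.055,0.145,0],[0.073,0.19,0],[0.082,0.212,0],[0.082,0.216,0.005],[0.082,0.216,0.015],[0.082,0.216,0.035]],"rotation":[[0,0,-0.08],[0,0,-0.16],[0,0,-0.24],[0,0,-0.26],[0,0,-0.26],[0,0,-0.26],[0,0,-0.26],[0,0,-0.26]]}' 0.066;python3 go.py 412 320 67 180
```

```text
time: 31.55
tool_pos: [413.2, 316.2, 159.4]
tcp_rot: [-3.142, 0.001, 3.137]
contact_force: [-0.7, -0.6, -0.7]
grip_width: 66.3
finger_force: 0.0
t 31.55 tcp [413.2 316.2 159.4] rpy [-3.142e+00  1.000e-03  3.137e+00] grip 66.3 F [-0.7 -0.6 -0.7]
dp [0.0013 0.0038 0.0924] rot [-0.      0.001  -0.0047]
```

```bash
python3 -m pendant '{"dp":[[0.001,0.003,0.02],[0.001,0.003,0.04],[0.001,0.003,0.06],[0.001,0.003,0.08],[0.001,0.003,0.09],[0.001,0.003,0.092],[0.001,0.003,0.092],[0.001,0.003,0.092]],"rotation":[[0,0,0],[0,0,0],[0,0,0],[0,0,0],[0,0,0],[0,0,0],[0,0,0],[0,0,0]]}'
```

```text
time: 32.55
tool_pos: [411.8, 320.7, 68.4]
tcp_rot: [3.141, 0.001, 3.139]
contact_force: [0.0, 0.8, 0.5]
grip_width: 65.9
finger_force: 0.0
```

```bash
python3 -m pendant '{"dp":[[0,0,0],[0,0,0],[0,0,0],[0,0,0],[0,0,0]],"rotation":[[0,0,0],[0,0,0],[0,0,0],[0,0,0],[0,0,0]]}' 0.03; python3 go.py 540 -99.5 190 90
```

```text
time: 33.17
tool_pos: [411.5, 320.6, 67.9]
tcp_rot: [3.142, 0.0, 3.139]
contact_force: [0.1, 0.0, 1.2]
grip_width: 45.4
finger_force: 30.0
t 33.17 tcp [411.5 320.6  67.9] rpy [3.142 0.    3.139] grip 45.4 F [0.1 0.  1.2]
dp [-0.1297 -0.4197 -0.1221] rot [2.000e-04 1.000e-04 1.568e+00]
```

```bash
python3 -m pendant '{"dp":[[0,0,-0.02],[0,0,-0.05],[0,0,-0.08],[-0.005,-0.02,-0.095],[-0.018,-0.06,-0.1],[-0.034,-0.11,-0.1],[-0.05,-0.16,-0.1],[-0.066,-0.21,-0.1]],"rotation":[[0,0,0],[0,0,0],[0,0,0],[0,0,0.1],[0,0,0.25],[0,0,0.41],[0,0,0.57],[0,0,0.73]]}'; python3 go.py 540 -99.5 125 90
```

```text
time: 34.17
tool_pos: [477.0, 108.8, 167.7]
tcp_rot: [-3.142, -0.0, 2.404]
contact_force: [1.3, -0.8, -1.0]
grip_width: 45.3
finger_force: 29.9
t 34.17 tcp [477.  108.8 167.7] rpy [-3.142 -0.     2.404] grip 45.3 F [ 1.3 -0.8 -1. ]
dp [-0.1867 -0.1118  0.0427] rot [-1.00e-04  0.00e+00  8.33e-01]
```

```bash
python3 -m pendant '{"dp":[[-0.045,-0.027,0],[-0.085,-0.051,0],[-0.12,-0.072,0],[-0.15,-0.09,0.005],[-0.175,-0.105,0.015],[-0.1867,-0.1118,0.03],[-0.1867,-0.1118,0.04],[-0.1867,-0.1118,0.0427]],"rotation":[[0,0,0.16],[0,0,0.32],[0,0,0.48],[0,0,0.62],[0,0,0.75],[0,0,0.833],[0,0,0.833],[0,0,0.833]]}'; python3 go.py 540 -99.4 71.5 90
```

```text
time: 35.17
tool_pos: [540.1, -96.9, 124.3]
tcp_rot: [-3.14, -0.001, 1.578]
contact_force: [0.7, 0.4, -1.1]
grip_width: 45.5
finger_force: 30.0
t 35.17 tcp [540.1 -96.9 124.3] rpy [-3.140e+00 -1.000e-03  1.578e+00] grip 45.5 F [ 0.7  0.4 -1.1]
dp [-0.0025 -0.      0.0528] rot [-0.0019 -0.0008  0.0069]
```

```bash
python3 -m pendant '{"dp":[[-0.002,0,0.012],[-0.002,0,0.026],[-0.002,0,0.039],[-0.002,0,0.047],[-0.002,0,0.051],[-0.002,0,0.0522],[-0.002,0,0.0522],[-0.002,0,0.0522]],"rotation":[[0,0,0],[0,0,0],[0,0,0],[0,0,0],[0,0,0],[0,0,0],[0,0,0],[0,0,0]]}'; python3 go.py 540 -99.4 71.5 90
```

```text
time: 36.17
tool_pos: [541.1, -99.7, 73.3]
tcp_rot: [3.141, 0.0, 1.576]
contact_force: [-0.3, 0.5, -0.5]
grip_width: 45.0
finger_force: 30.0
t 36.17 tcp [541.1 -99.7  73.3] rpy [3.141 0.    1.576] grip 45.0 F [-0.3  0.5 -0.5]
dp [ 0.0003 -0.0011  0.0018] rot [0.0007 0.0003 0.005 ]
```

```bash
python3 -m pendant '{"dp":[[0,-0.001,0.001],[0,-0.001,0.0015],[0,-0.001,0.0015]],"rotation":[[0,0,0],[0,0,0],[0,0,0]]}'; python3 -m pendant '{"dp":[[0,0,0],[0,0,0],[0,0,0],[0,0,0],[0,0,-0.03],[0,0,-0.07],[0,0,-0.11],[0,0,-0.12]],"rotation":[[0,0,0],[0,0,0],[0,0,0],[0,0,0],[0,0,0],[0,0,0],[0,0,0],[0,0,0]]}' 0.068;python3 go.py 496.6 320.1 190 180
```

```text
time: 36.55
tool_pos: [539.8, -99.7, 71.9]
tcp_rot: [3.141, 0.0, 1.576]
contact_force: [-1.9, 0.6, 4.8]
grip_width: 45.8
finger_force: 30.0
time: 37.55
tool_pos: [541.0, -100.0, 194.1]
tcp_rot: [3.137, 0.002, 1.576]
contact_force: [-0.6, -1.3, -0.9]
grip_width: 67.8
finger_force: 0.0
t 37.55 tcp [ 541.  -100.   194.1] rpy [3.137e+00 2.000e-03 1.576e+00] grip 67.8 F [-0.6 -1.3 -0.9]
dp [ 0.4203 -0.0423  0.0032] rot [ 0.0025  0.0051 -1.5657]
```

Tube placed (light touchdown, 4.8 N). Now the bottle.

```bash
python3 -m pendant '{"dp":[[0.025,-0.003,0],[0.07,-0.008,0],[0.125,-0.014,0],[0.18,-0.02,0],[0.235,-0.026,0],[0.29,-0.032,0],[0.345,-0.037,0],[0.385,-0.04,0]],"rotation":[[0,0,-0.12],[0,0,-0.3],[0,0,-0.48],[0,0,-0.66],[0,0,-0.84],[0,0,-1.02],[0,0,-1.2],[0,0,-1.38]]}';python3 go.py 496.6 320.1 140 180
```

```text
time: 38.55
tool_pos: [496.8, 287.2, 190.1]
tcp_rot: [-3.141, -0.002, 2.963]
contact_force: [-0.2, -0.1, 0.1]
grip_width: 68.0
finger_force: 0.0
t 38.55 tcp [496.8 287.2 190.1] rpy [-3.141e+00 -2.000e-03  2.963e+00] grip 68.0 F [-0.2 -0.1  0.1]
dp [0.0059 0.0324 0.0501] rot [-0.0008 -0.0017 -0.1784]
```

```bash
python3 -m pendant '{"dp":[[0.003,0.018,0],[0.005,0.03,0.005],[0.0055,0.0324,0.02],[0.0055,0.0324,0.035],[0.0055,0.0324,0.047],[0.0055,0.0324,0.05],[0.0055,0.0324,0.05]],"rotation":[[0,0,-0.1],[0,0,-0.178],[0,0,-0.178],[0,0,-0.178],[0,0,-0.178],[0,0,-0.178],[0,0,-0.178]]}';python3 go.py 496.6 320.1 66 180
```

```text
time: 39.42
tool_pos: [498.6, 317.7, 141.3]
tcp_rot: [-3.141, -0.0, 3.133]
contact_force: [-0.7, 0.1, -0.0]
grip_width: 67.9
finger_force: 0.0
t 39.42 tcp [498.6 317.7 141.3] rpy [-3.141 -0.     3.133] grip 67.9 F [-0.7  0.1 -0. ]
dp [0.002  0.0024 0.0753] rot [-0.0002 -0.0001 -0.0085]
```

```bash
python3 -m pendant '{"dp":[[0.0015,0.002,0.012],[0.0015,0.002,0.03],[0.0015,0.002,0.048],[0.0015,0.002,0.063],[0.0015,0.002,0.072],[0.0015,0.002,0.0745],[0.0015,0.002,0.0745],[0.0015,0.002,0.0745]],"rotation":[[0,0,0],[0,0,0],[0,0,0],[0,0,0],[0,0,0],[0,0,0],[0,0,0],[0,0,0]]}'
```

```text
time: 40.42
tool_pos: [497.4, 320.2, 67.5]
tcp_rot: [3.141, 0.001, 3.134]
contact_force: [0.5, -0.1, -0.2]
grip_width: 67.6
finger_force: 0.0
```

```bash
python3 -m pendant '{"dp":[[0,0,0],[0,0,0],[0,0,0],[0,0,0],[0,0,0]],"rotation":[[0,0,0],[0,0,0],[0,0,0],[0,0,0],[0,0,0]]}' 0.03; python3 go.py 549.7 -14.5 170 90
```

```text
time: 41.05
tool_pos: [497.1, 320.0, 67.1]
tcp_rot: [-3.142, 0.0, 3.134]
contact_force: [0.3, -1.0, 3.3]
grip_width: 49.2
finger_force: 30.0
t 41.05 tcp [497.1 320.   67.1] rpy [-3.142  0.     3.134] grip 49.2 F [ 0.3 -1.   3.3]
dp [-0.0552 -0.3341 -0.1029] rot [2.000e-04 3.000e-04 1.563e+00]
```

```bash
python3 -m pendant '{"dp":[[0,0,-0.02],[0,0,-0.05],[0,0,-0.08],[-0.002,-0.015,-0.095],[-0.008,-0.045,-0.1],[-0.014,-0.085,-0.1],[-0.02,-0.125,-0.1],[-0.027,-0.165,-0.1]],"rotation":[[0,0,0],[0,0,0],[0,0,0],[0,0,0.1],[0,0,0.25],[0,0,0.41],[0,0,0.57],[0,0,0.73]]}'; python3 go.py 549.7 -14.5 125 90
```

```text
time: 42.05
tool_pos: [522.3, 153.7, 166.4]
tcp_rot: [-3.141, -0.001, 2.399]
contact_force: [1.0, 0.3, -2.3]
grip_width: 49.4
finger_force: 30.0
t 42.05 tcp [522.3 153.7 166.4] rpy [-3.141e+00 -1.000e-03  2.399e+00] grip 49.4 F [ 1.   0.3 -2.3]
dp [-0.1339 -0.1053  0.0414] rot [-1.00e-03 -3.00e-04  8.28e-01]
```

```bash
python3 -m pendant '{"dp":[[-0.033,-0.026,0],[-0.063,-0.05,0],[-0.09,-0.071,0],[-0.112,-0.088,0.005],[-0.126,-0.099,0.015],[-0.135,-0.1065,0.03],[-0.135,-0.1065,0.04],[-0.135,-0.1065,0.041]],"rotation":[[0,0,0.16],[0,0,0.32],[0,0,0.48],[0,0,0.62],[0,0,0.75],[0,0,0.828],[0,0,0.828],[0,0,0.828]]}'; python3 go.py 549.7 -14.5 71.5 90
```

```text
time: 43.05
tool_pos: [550.2, -14.2, 124.9]
tcp_rot: [-3.139, -0.001, 1.577]
contact_force: [0.1, 0.1, -2.8]
grip_width: 49.3
finger_force: 30.0
t 43.05 tcp [550.2 -14.2 124.9] rpy [-3.139e+00 -1.000e-03  1.577e+00] grip 49.3 F [ 0.1  0.1 -2.8]
dp [-0.0003 -0.0004  0.0534] rot [-0.0023 -0.0006  0.0066]
```

```bash
python3 -m pendant '{"dp":[[0,0,0.012],[0,0,0.026],[0,0,0.039],[0,0,0.047],[0,0,0.051],[0,0,0.052],[0,0,0.052],[0,0,0.052]],"rotation":[[0,0,0],[0,0,0],[0,0,0],[0,0,0],[0,0,0],[0,0,0],[0,0,0],[0,0,0]]}'; python3 go.py 549.7 -14.5 71.5 90
```

```text
time: 44.05
tool_pos: [551.2, -14.8, 74.3]
tcp_rot: [3.141, 0.0, 1.576]
contact_force: [0.0, -0.1, -2.3]
grip_width: 49.5
finger_force: 30.0
t 44.05 tcp [551.2 -14.8  74.3] rpy [3.141 0.    1.576] grip 49.5 F [ 0.  -0.1 -2.3]
dp [ 0.0004 -0.0015  0.0028] rot [0.0008 0.0002 0.005 ]
```

```bash
python3 -m pendant '{"dp":[[0,-0.001,0.001],[0,-0.001,0.002],[0,-0.001,0.0025],[0,-0.001,0.0025]],"rotation":[[0,0,0],[0,0,0],[0,0,0],[0,0,0]]}'; python3 -m pendant '{"dp":[[0,0,0],[0,0,0],[0,0,0],[0,0,0],[0,0,-0.03],[0,0,-0.07],[0,0,-0.11],[0,0,-0.12]],"rotation":[[0,0,0],[0,0,0],[0,0,0],[0,0,0],[0,0,0],[0,0,0],[0,0,0],[0,0,0]]}' 0.08;python3 go.py 580.5 319.8 190 180
```

```text
time: 44.55
tool_pos: [549.9, -14.8, 71.3]
tcp_rot: [-3.141, 0.0, 1.576]
contact_force: [0.1, -1.0, -2.0]
grip_width: 49.3
finger_force: 30.0
time: 45.55
tool_pos: [551.2, -15.0, 194.2]
tcp_rot: [3.137, 0.001, 1.576]
contact_force: [1.1, -1.0, 1.0]
grip_width: 80.1
finger_force: 0.0
t 45.55 tcp [551.2 -15.  194.2] rpy [3.137e+00 1.000e-03 1.576e+00] grip 80.1 F [ 1.1 -1.   1. ]
dp [0.3346 0.031  0.004 ] rot [ 0.0032  0.0047 -1.5657]
```

```bash
python3 -m pendant '{"dp":[[0.025,0.003,0],[0.065,0.007,0],[0.11,0.011,0],[0.155,0.015,0],[0.2,0.019,0],[0.24,0.023,0],[0.275,0.027,0],[0.3,0.03,0]],"rotation":[[0,0,-0.12],[0,0,-0.3],[0,0,-0.48],[0,0,-0.66],[0,0,-0.84],[0,0,-1.02],[0,0,-1.2],[0,0,-1.38]]}';python3 go.py 580.5 319.8 140 180
```

```text
time: 46.55
tool_pos: [577.8, 286.9, 189.8]
tcp_rot: [-3.141, -0.002, 2.963]
contact_force: [0.4, -0.4, 0.6]
grip_width: 79.9
finger_force: 0.0
t 46.55 tcp [577.8 286.9 189.8] rpy [-3.141e+00 -2.000e-03  2.963e+00] grip 79.9 F [ 0.4 -0.4  0.6]
dp [0.0031 0.0329 0.0498] rot [-0.0009 -0.002  -0.1787]
```

```bash
python3 -m pendant '{"dp":[[0.002,0.018,0],[0.003,0.03,0.005],[0.003,0.033,0.02],[0.003,0.033,0.035],[0.003,0.033,0.047],[0.003,0.033,0.05],[0.003,0.033,0.05]],"rotation":[[0,0,-0.1],[0,0,-0.178],[0,0,-0.178],[0,0,-0.178],[0,0,-0.178],[0,0,-0.178],[0,0,-0.178]]}';python3 go.py 580.5 319.8 65 180
```

```text
time: 47.42
tool_pos: [581.7, 318.1, 141.4]
tcp_rot: [-3.141, 0.0, 3.133]
contact_force: [0.4, -0.2, 0.5]
grip_width: 80.1
finger_force: 0.0
t 47.42 tcp [581.7 318.1 141.4] rpy [-3.141  0.     3.133] grip 80.1 F [ 0.4 -0.2  0.5]
dp [0.0013 0.0017 0.0764] rot [-0.0001  0.     -0.0084]
```

```bash
python3 -m pendant '{"dp":[[0.001,0.0015,0.012],[0.001,0.0015,0.03],[0.001,0.0015,0.048],[0.001,0.0015,0.063],[0.001,0.0015,0.073],[0.001,0.0015,0.0755],[0.001,0.0015,0.0755],[0.001,0.0015,0.0755]],"rotation":[[0,0,0],[0,0,0],[0,0,0],[0,0,0],[0,0,0],[0,0,0],[0,0,0],[0,0,0]]}'
```

```text
time: 48.42
tool_pos: [581.0, 320.0, 66.6]
tcp_rot: [3.141, 0.001, 3.134]
contact_force: [-0.3, 0.4, 0.9]
grip_width: 79.9
finger_force: 0.0
```

```bash
python3 -m pendant '{"dp":[[0,0,0],[0,0,0],[0,0,0],[0,0,0],[0,0,0]],"rotation":[[0,0,0],[0,0,0],[0,0,0],[0,0,0],[0,0,0]]}' 0.04; python3 go.py 549.4 74.4 165 90
```

```text
time: 49.05
tool_pos: [580.7, 319.8, 66.0]
tcp_rot: [-3.141, 0.0, 3.134]
contact_force: [0.3, -1.0, 1.9]
grip_width: 57.7
finger_force: 30.0
t 49.05 tcp [580.7 319.8  66. ] rpy [-3.141  0.     3.134] grip 57.7 F [ 0.3 -1.   1.9]
dp [ 0.0294 -0.2456 -0.0989] rot [1.000e-04 3.000e-04 1.563e+00]
```

```bash
python3 -m pendant '{"dp":[[0,0,-0.02],[0,0,-0.05],[0,0,-0.08],[0.002,-0.01,-0.095],[0.005,-0.03,-0.1],[0.009,-0.06,-0.1],[0.012,-0.09,-0.1],[0.016,-0.12,-0.1]],"rotation":[[0,0,0],[0,0,0],[0,0,0],[0,0,0.1],[0,0,0.25],[0,0,0.41],[0,0,0.57],[0,0,0.73]]}'; python3 go.py 549.4 74.4 125 90
```

```text
time: 50.05
tool_pos: [563.1, 199.1, 165.3]
tcp_rot: [-3.141, -0.001, 2.399]
contact_force: [0.5, 0.4, -2.6]
grip_width: 57.6
finger_force: 30.0
t 50.05 tcp [563.1 199.1 165.3] rpy [-3.141e+00 -1.000e-03  2.399e+00] grip 57.6 F [ 0.5  0.4 -2.6]
dp [-0.0742 -0.1011  0.0404] rot [-1.100e-03 -2.000e-04  8.279e-01]
```

```bash
python3 -m pendant '{"dp":[[-0.018,-0.025,0],[-0.035,-0.048,0],[-0.05,-0.069,0],[-0.062,-0.085,0.005],[-0.07,-0.096,0.015],[-0.0745,-0.1015,0.03],[-0.0745,-0.1015,0.04],[-0.0745,-0.1015,0.04]],"rotation":[[0,0,0.16],[0,0,0.32],[0,0,0.48],[0,0,0.62],[0,0,0.75],[0,0,0.828],[0,0,0.828],[0,0,0.828]]}'; python3 go.py 549.4 74.4 70.5 90
```

```text
time: 51.05
tool_pos: [549.9, 75.1, 125.0]
tcp_rot: [-3.139, -0.0, 1.577]
contact_force: [0.7, 0.4, -2.1]
grip_width: 57.6
finger_force: 30.0
t 51.05 tcp [549.9  75.1 125. ] rpy [-3.139 -0.     1.577] grip 57.6 F [ 0.7  0.4 -2.1]
dp [-0.0007 -0.0004  0.0545] rot [-0.0021 -0.0001  0.0067]
```

```bash
python3 -m pendant '{"dp":[[0,-0.0005,0.012],[0,-0.0005,0.026],[0,-0.0005,0.039],[0,-0.0005,0.048],[0,-0.0005,0.053],[0,-0.0005,0.0545],[0,-0.0005,0.0545],[0,-0.0005,0.0545]],"rotation":[[0,0,0],[0,0,0],[0,0,0],[0,0,0],[0,0,0],[0,0,0],[0,0,0],[0,0,0]]}'; python3 go.py 549.4 74.4 70.5 90
```

```text
time: 52.05
tool_pos: [550.3, 74.7, 71.8]
tcp_rot: [3.141, 0.0, 1.576]
contact_force: [0.7, -0.8, -2.0]
grip_width: 57.6
finger_force: 30.0
t 52.05 tcp [550.3  74.7  71.8] rpy [3.141 0.    1.576] grip 57.6 F [ 0.7 -0.8 -2. ]
dp [-0.0003 -0.0009  0.0013] rot [0.0008 0.0001 0.005 ]
```

```bash
python3 -m pendant '{"dp":[[0,-0.0005,0.001],[0,-0.0005,0.001],[0,-0.0005,0.001]],"rotation":[[0,0,0],[0,0,0],[0,0,0]]}'; python3 -m pendant '{"dp":[[0,0,0],[0,0,0],[0,0,0],[0,0,0],[0,0,-0.03],[0,0,-0.07],[0,0,-0.11],[0,0,-0.13]],"rotation":[[0,0,0],[0,0,0],[0,0,0],[0,0,0],[0,0,0],[0,0,0],[0,0,0],[0,0,0]]}' 0.088; python3 -m pendant '{"dp":[[0.02,-0.01,0],[0.06,-0.03,0],[0.11,-0.055,0],[0.16,-0.08,0],[0.21,-0.105,0],[0.25,-0.12,0],[0.27,-0.13,0],[0.27,-0.13,0]],"rotation":[[0,0,0],[0,0,0],[0,0,0],[0,0,0],[0,0,0],[0,0,0],[0,0,0],[0,0,0]]}'
python3 - <<'E'
from h import *
import pickle
c=cap("scene"); t=cap("top"); pickle.dump((c,t),open("st7.pkl","wb"))
R=lambda i,w,h:cv2.cvtColor(cv2.resize(i,(w,h),interpolation=2),4)
cv2.imwrite("pics/c7.png",R(t['pixels'][175:280,250:410],800,525)); cv2.imwrite("pics/s7.png",R(c['pixels'][170:320,100:400],800,400))
# differences in caddy against the first pictures
for n,a,b,box in(("top",pickle.load(open("top.pkl","rb")),t,(255,178,402,272)),("scene",pickle.load(open("scene.pkl","rb")),c,(215,175,390,330))):
    x0,y0,x1,y1=box; d=np.abs(a['pixels'].astype(int)-b['pixels'])[y0:y1,x0:x1].sum(2)
    m=cv2.morphologyEx((d>70).astype(np.uint8),cv2.MORPH_CLOSE,np.ones((3,3)))
    k,_,st,ce=cv2.connectedComponentsWithStats(m)
    print(n,[(s.tolist(),) for s in st[1:] if s[4]>8])
E
```

```text
time: 52.42
tool_pos: [549.6, 74.7, 70.4]
tcp_rot: [3.141, 0.0, 1.576]
contact_force: [0.5, -0.7, -2.9]
grip_width: 57.6
finger_force: 30.0
time: 53.42
tool_pos: [550.3, 74.8, 202.9]
tcp_rot: [3.138, 0.0, 1.576]
contact_force: [0.2, -0.2, -0.2]
grip_width: 88.3
finger_force: 0.0
time: 54.42
tool_pos: [415.8, 345.6, 199.0]
tcp_rot: [-3.139, 0.001, 1.579]
contact_force: [0.7, -0.5, -1.3]
grip_width: 88.3
finger_force: 0.0
top [([55, 29, 28, 19, 484],)]
scene [([87, 69, 32, 34, 614],)]
```

View pics/c7.png

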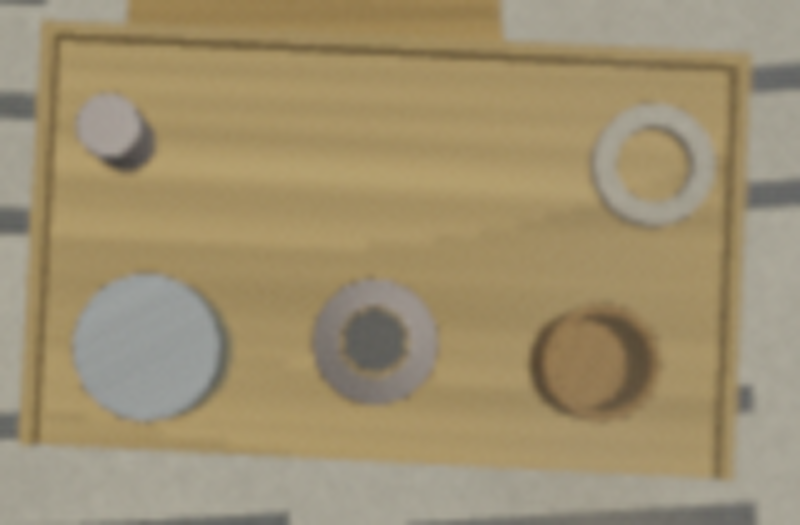

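View pics/s7.png

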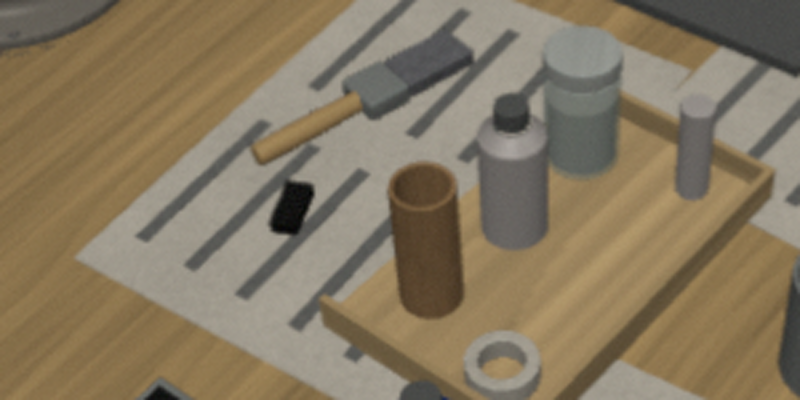

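All three containers are upright, within about 2 mm of their original spots. The only significant change in the caddy is the missing stamp. Handing in.

```bash
python3 -c "
from plant import workorder
print(workorder.close_job())"
```

```text
the job is handed in; nothing more can be done
None
```

I handed the job in at about 54 s of the 136 s limit: the stamp stands upright in the middle of the ink pad, the tube, bottle and jar are back upright within about 2 mm of their original spots, and the tape and glue stick have not moved; the hand-in gave no verdict.

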